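Put the strip carton home and shut the drying cabinet

ROBOT

A 6-joint arm with a two-finger parallel gripper is mounted at the origin on a cart in front of the work surface, level with it; the furniture and walls round the work are solid. World frame = base frame: x ahead of the robot, y to its left, z up, the work surface at z = 0. Lengths are in m, angles in rad, forces in N, time in s.
With the tool pointing down it reaches from about 0.225 to 0.875 m from the base axis. Payload 3.4 kg.
Tool frame: the origin (TCP) lies between the finger pads; the fingertips stand 17 mm ahead of it and the grasp point (between the pads) lies 2 mm behind it; y points along the fingers, z is the direction in which the jaws open and shut, and the axes are right-handed (so a half turn about y gives the same grasp; the last joint's range is limited). The gripper opens to 85 mm and grips with 20 to 120 N. Pads are 22 mm wide; open, the fingers measure 114 mm over their backs; the gripper's body (76 mm by 85 mm) begins 54 mm behind the grasp point. The pads swing forward as they close: fully open they stand 13 mm farther back than shut.
Start: joints at [-1.298, 0.276, 1.505, -0, 1.361, -0.121], TCP at [0.221, -0.531, 0.248] pointing down, gripper open.
Joint ranges: [-2.89, 2.89], [-0.75, 2.08], [0.22, 2.7], [-1.18, 4.32], [0.11, 2.71], [-2.7, 2.7]. Speed limits (rad/s): [2.57, 2.57, 3.14, 3.14, 3.14, 3.14].

INTERFACE

Orientations are given as a unit quaternion [w, x, y, z].
In Python, from rig import manip, get_image, camera_model, sign_off, spot_in, silhouettes, spot_point gives the robot as it stands.
- The arm moves only by the tool jog_arm, never from a script. Its argument "targets" is a list of rows, each a list of 3 entries, a list of its own where there are three numbers: the finger opening in m, from 0 to 0.0854, then the shift along the world's x, y, z in m, then the turn about the world's z in rad. In form: [[claw, [x, y, z], spin], ...]. A call has 1 to 10 rows; each row shifts and turns the commanded pose from where the row before left it; what a row does not reach is not made up. A row lasts 1/8 s, in which the tool goes at most 62.5 mm and 10.7 degrees, less where a joint would pass 70% of its speed; a pose out of reach is approached as far as the arm can. A call with a gripper value outside its range is refused whole. The fingers move at their own pace and stop on an object; "force" is the grip in N (left out, the last holds). Time passes only in rows, so rows that do not move let the fingers close. It gives the time, the measured TCP pose, the force and the opening at its end, in the units of the state.
- manip.get_state(): the state, without advancing time (a new reading comes with each control period).
- get_image(name): name is "side" or "top"; returns (picture, depth): 480x640x3 uint8, red, green, blue; 480x640 float32, m along the optical axis (not along the pixel's ray), 0 where there is no reading.
- camera_model(name): a dict with "mtx" (3x3 intrinsics, pixels), "distortion" ([k1, k2, p1, p2, k3] as OpenCV has them; the pictures are not rectified), "world_from_camera" (4x4, takes a point from camera to world coordinates). Camera axes: x right, y up, looking along -z (the intrinsics and any distortion apply to the point x, -y, -z); pixel columns grow to the right and rows downward; lengths in m; the calibration is good to about 2 mm. A picture is of the moment at which its call begins. camera_model takes no time and is no camera call.
- sign_off(): hands the job in, once; it reports no verdict.
Trained networks look in the newest picture that a camera, given by its name, has taken for a name from the list of things; names that differ only in an ending like _2 or _b are one class to them, and where a whole thing is asked for, a point or a joint stands for the part that bears it (a point fixed in the world has none). Each returns a list of dicts, best first, with "score" (0 to 1); they miss things now and then, are a little off and sometimes report something else, mostly with a low value. They report only what shows in the picture. A call takes as long as a camera call. They do not tell look-alikes from the thing itself.
- spot_in(name, camera): "position" ([column, row] in pixels, amid what is visible of it).
- silhouettes(name, camera): "mask" (480x640 bool, what is visible of it) and "position" ([column, row] in pixels, amid what is visible of it).
- spot_point(name, camera): "position" ([column, row] in pixels: a listed point, or the origin of a listed thing).
The state is a dict: "clock": time; "qpos": joint angles; "qd": joint speeds; "effort": joint torques, N m; "position": TCP position; "ee_rot": TCP orientation; "contact_force": force on the tool from outside, world axes, zero at the start; "moment": the same for the moment, N m; "width": finger opening in m.
Only numpy, scipy, OpenCV 4.12 (cv2) and the standard library are available. Lean on these libraries where they do the work, as an engineer would, in place of code of your own. Each camera call takes 0.05 s, during which the arm holds its last target.

TASK

The low drying cabinet has been left open with its carton of test strips sticking out. First stand the white bottle somewhere on the worktop clear of the door's swing, then push the carton straight in until its end is flush with the cabinet's front, and then push the door shut until it clicks home on its catch. Keep the bottle upright, and leave the red-capped jar and the empty conical flask alone.

Things in the scene. Friction and masses are not known exactly. Their poses are not given: they have to be found in the camera images.
- cabinet: fixed low white drying cabinet, 250 mm wide (y), 170 deep (x), 96 high. Origin: centre of its underside, on the worktop. Own +x points from its open front to its back, own +y to its left, where the door is hinged. Front edges of roof, floor and walls at own x = -85 mm. Floor 4 mm thick, inside 86 mm high, 158 mm deep. The spring catch sits inside the right wall near the front
- door_hinge (a point): point on the door's upright hinge line, at the front left edge of the cabinet, 52 mm above the worktop; fixed to the cabinet (cabinet's own x = -85, y = +121 mm)
- door (a joint): door hinge, rad: 0 = shut on the catch, grows as the door opens towards the robot, to 1.75. At angle a the door points from the hinge along (-sin a, -cos a) in the cabinet's own x, y. It stays where it is left (0.05 N m friction). A sprung roller catch resists below about 0.08 rad, needs about 7 N near the free edge, and past about 0.03 rad pulls the door in to 0 and holds it
- door_push (a point): point on the door's outer face, 195 mm from the hinge line, 52 mm above the worktop; moves with the door. The door is a flat white panel, 3 to 94 mm above the worktop, free edge 241 mm from the hinge line; its outer face lies 13 mm in front of the hinge line. A steel finger pull stands 12 mm proud of it, 228 to 236 mm from the hinge
- carton_center (a point): centre of the loose carton of test strips, 45 mm wide, 115 long, 75 high, about 60 g, standing on the cabinet floor (4 mm above the worktop), its long axis roughly along the cabinet's depth and one end sticking 30 to 46 mm out of the front
- carton_end (a point): centre of the carton's end face (45 mm wide, 75 mm high) that sticks out towards the robot, 37 mm above the carton's underside; the carton is home when this point is level with the cabinet's front edges
- bottle_center (a point): centre, half-way up, of the loose plain white plastic bottle with a white screw cap, 52 mm in diameter at the body, 100 mm high, standing on the worktop in front of the cabinet within the door's swing; own z is its upright axis
- jar_center (a point): bystander: centre of the white jar with a red cap, 63 mm in diameter, 98 mm high, to the right of the cabinet
- flask_center (a point): bystander: centre of the clear conical flask, 64 mm in diameter, 114 mm high, to the left of the cabinet
- cabinet_front (a point): middle of the cabinet's open front, in the plane of its front edges, 50 mm above the worktop
Not all that is in view belongs to the job. Leave any green look-alike of the part that bears bottle_center alone.

How it is judged:
On the way, in this order (a step that is already met when the one before it is completed fails the run):
1. the bottle stands upright on the worktop, clear of the door's swing, with the door still open ((horizontal distance between bottle_center and door_hinge above 0.265 m or y of bottle_center in the frame of cabinet above 0.15 m) and height (world z) of bottle_center below 0.056 m and angle between bottle_center's own z axis and vertical below 0.15 rad and value of joint door above 0.5 rad), for 0.2 s.
2. the carton is pushed in, its end flush with the cabinet's front (at most 8 mm proud), with the door still open (x of carton_end in the frame of cabinet above -0.093 m and value of joint door above 0.3 rad), for 0.2 s.
3. the door is shut on its catch (value of joint door below 0.016 rad), for 0.2 s.
At the end, for the whole second after the job is handed in: The door is shut on its catch (joint under 0.016 rad), the carton stands upright wholly inside the cabinet behind the door, and the bottle stands upright on the worktop clear of the door's swing (its centre over 265 mm from the hinge line, or over 150 mm to the left of the cabinet's middle) (value of joint door below 0.016 rad and x of carton_end in the frame of cabinet above -0.089 m and angle between each of carton_center, bottle_center's own z axis and vertical below 0.15 rad and height (world z) of bottle_center between 0.044 and 0.056 m and (horizontal distance between bottle_center and door_hinge above 0.265 m or y of bottle_center in the frame of cabinet above 0.15 m)); the robot touches nothing.
It fails at once if the bottle is tipped over (angle between bottle_center's own z axis and vertical above 0.9 rad).
It fails at once if the red-capped jar is moved (over 25 mm) (distance of jar_center from where it was at the start of the episode above 0.025 m).
It fails at once if the conical flask is moved (over 25 mm) (distance of flask_center from where it was at the start of the episode above 0.025 m).
It also fails if it takes over 64 s, if anything falls off the work surface, if the arm or the gripper's body presses on something with over 40 N, if the wrist force passes 120 N, or if a joint passes its speed limit or range.

## Working session

There is one attempt and no reset: what is moved stays moved. The work goes in short steps, Python scripts to look and compute and a tool call to move; the robot and the scene stay as the last step left them, time stands still between calls to the robot, and variables do not carry over. Pictures are saved under pics/ and viewed, and the job is handed in when it is done.

Besides the shell and the picture viewer there is one more tool, called after ">>>" as name(argument=value, ...), one argument or row to a line, values as JSON. jog_arm: Moves the arm, as the interface text tells. Its arguments: {"type":"object","properties":{"targets":{"type":"array","items":{"type":"array"}},"force":{"type":"number"}},"required":["targets"]}

```bash
mkdir -p pics; ls; cat > h.py <<'E'
import numpy as np, cv2
from rig import manip, get_image, camera_model, sign_off, spot_in, silhouettes, spot_point
def ray(cam,px):
    m=camera_model(cam);K=np.array(m["mtx"],float);d=np.array(m["distortion"],float);T=np.array(m["world_from_camera"],float)
    u=cv2.undistortPoints(np.array([[px]],float),K,d)[0,0]
    return T[:3,3],T[:3,:3]@np.array([u[0],-u[1],-1.0])
def atz(cam,px,z):
    o,r=ray(cam,px);return o+r*(z-o[2])/r[2]
def dep(cam,px,D):
    o,r=ray(cam,px);c,ro=[int(round(v)) for v in px];return o+r*D[ro,c]
def tri(p1,p2):
    (o1,r1),(o2,r2)=ray("side",p1),ray("top",p2)
    A=np.stack([r1,-r2],1);s=np.linalg.lstsq(A,o2-o1,rcond=None)[0]
    a,b=o1+r1*s[0],o2+r2*s[1];return (a+b)/2,np.linalg.norm(a-b)
def cloud(cam,D,mask):
    m=camera_model(cam);K=np.array(m["mtx"],float);d=np.array(m["distortion"],float);T=np.array(m["world_from_camera"],float)
    v,u=np.nonzero(mask&(D>0));p=cv2.undistortPoints(np.stack([u,v],1).astype(float)[:,None],K,d)[:,0]
    z=D[v,u];return np.stack([p[:,0]*z,-p[:,1]*z,-z],1)@T[:3,:3].T+T[:3,3]
E
cat > a.py <<'E'
from h import *
np.set_printoptions(precision=4,suppress=True)
for c in ("side","top"):
    I,D=get_image(c);cv2.imwrite(f"pics/{c}0.png",I[:,:,::-1]);np.save(f"{c}D.npy",D)
    print(c,np.array(camera_model(c)["world_from_camera"])[:3,3])
    for n in ("door_hinge","door_push","carton_center","carton_end","bottle_center","jar_center","flask_center","cabinet_front","cabinet"):
        print(n,[(round(r["score"],2),np.round(r["position"],1).tolist()) for r in spot_point(n,c)[:3]])
print(manip.get_state())
E
python3 a.py
```

```text
pics
side [0.5867 1.1036 0.4365]
door_hinge [(0.58, [305.9, 272.7])]
door_push [(0.56, [406.7, 266.5])]
carton_center [(0.2, [263.8, 278.1])]
carton_end [(0.58, [321.5, 259.3]), (0.5, [274.8, 316.9])]
bottle_center [(0.93, [423.3, 300.7]), (0.76, [358.8, 253.6]), (0.44, [260.2, 278.8])]
jar_center [(0.74, [273.1, 215.8])]
flask_center [(0.66, [275.3, 315.1])]
cabinet_front []
cabinet [(0.66, [260.3, 278.2]), (0.17, [274.9, 315.6])]
top [0.5121 0.1023 0.9925]
door_hinge [(0.85, [272.9, 232.0]), (0.26, [192.6, 207.3])]
door_push [(0.81, [298.9, 315.3]), (0.56, [324.8, 212.0])]
carton_center [(0.89, [325.8, 214.0])]
carton_end [(0.62, [328.4, 245.9])]
bottle_center [(0.77, [329.0, 275.7]), (0.75, [229.7, 325.4])]
jar_center [(0.89, [432.1, 186.1]), (0.44, [325.4, 222.2])]
flask_center [(0.83, [192.2, 204.2])]
cabinet_front [(0.58, [326.7, 221.3])]
cabinet [(0.96, [322.8, 189.3])]
{'clock': 1.0, 'qpos': array([-1.298 ,  0.2759,  1.5048, -0.    ,  1.3607, -0.121 ]), 'qd': array([ 0.0007,  0.0001, -0.    ,  0.0012,  0.0002,  0.0003]), 'effort': array([ -0.0021, -41.667 , -24.6103,  -0.0003,   0.    ,  -0.    ]), 'position': array([ 0.2206, -0.5311,  0.2484]), 'ee_rot': array([-0.1383,  0.1383, -0.6934,  0.6935]), 'contact_force': array([-0.7594, -0.1844,  0.4135]), 'moment': array([-0.0342, -0.0186,  0.0228]), 'width': 0.08536732629250253}
```

View pics/side0.png

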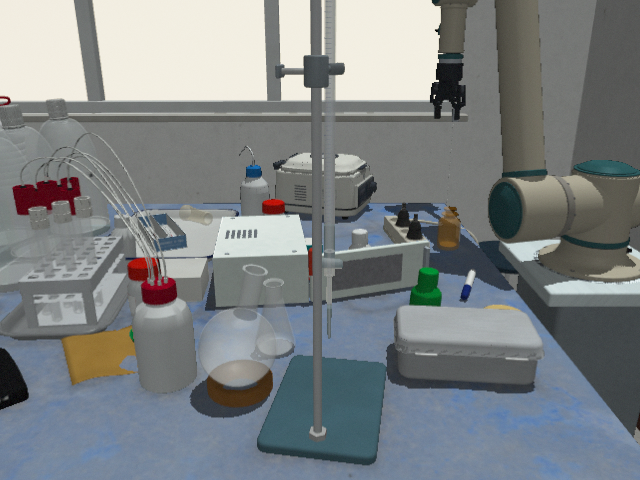

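View pics/top0.png

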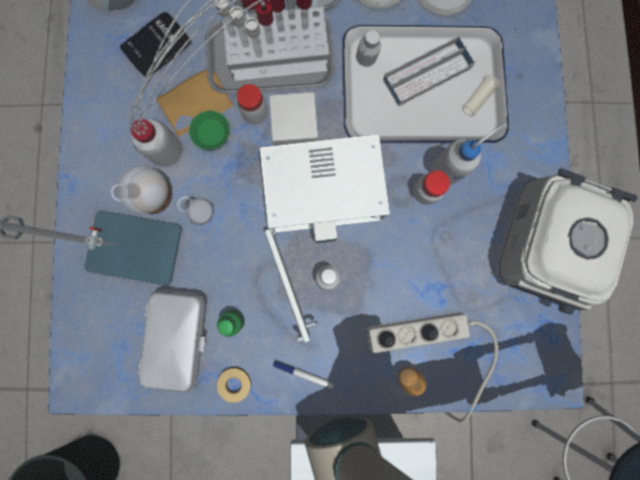

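The top view shows the cabinet at about (325,185) with its door open towards the robot, from the hinge at (268,231) to the free edge at (305,340). The carton sticks out at (326,231), and the white bottle stands at (327,275). The green look-alike is at (231,320), the jar at (435,185), the flask at (198,209), and the power strip at (420,333).

```bash
cat > b.py <<'E'
from h import *
np.set_printoptions(precision=4,suppress=True)
I,D=get_image("top")
def best(n,near=None):
    r=silhouettes(n,"top")
    for x in r[:4]: print(n,round(x["score"],2),np.round(x["position"],1),x["mask"].sum())
    if near is not None: r=[x for x in r if np.linalg.norm(np.array(x["position"])-near)<30]
    return r[0]["mask"] if r else None
m=best("cabinet",(325,185))
P=cloud("top",D,m);P=P[(P[:,2]>.085)&(P[:,2]<.105)];rect=cv2.minAreaRect(P[:,:2].astype(np.float32));print("roof",rect,cv2.boxPoints(rect),P[:,2].mean())
for n,px in (("bottle_center",(327,275)),("jar_center",(433,186)),("flask_center",(195,207)),("carton_center",(326,231)),("door_push",(288,285))):
    m=best(n,px)
    if m is None: continue
    P=cloud("top",D,m);print(n,"med",np.median(P,0),"min",P.min(0),"max",P.max(0))
    t=P[P[:,2]>np.percentile(P[:,2],98)-.006]; r=cv2.minAreaRect(t[:,:2].astype(np.float32));print("  top",t.mean(0),len(t),r)
    if n=="door_push":
        t=P[(P[:,2]>.085)&(P[:,2]<.1)];print("door top",cv2.fitLine(t[:,:2].astype(np.float32),cv2.DIST_HUBER,0,.01,.01).ravel(),t.min(0),t.max(0))
E
python3 b.py
```

```text
cabinet 0.89 [319.3 184.7] 11231
roof ((0.5913501381874084, 0.07108995318412781), (0.40790241956710815, 0.2548114061355591), 6.021515369415283) [[ 0.3752  0.1764]
 [ 0.4019 -0.077 ]
 [ 0.8075 -0.0342]
 [ 0.7808  0.2192]] 0.09487681631682307
bottle_center 0.92 [329.6 276.9] 446
bottle_center 0.83 [230.6 321.4] 520
bottle_center med [0.5102 0.0747 0.0696] min [ 0.4873  0.0501 -0.0002] max [0.5334 0.0986 0.1019]
  top [0.5119 0.0726 0.0977] 192 ((0.5113630294799805, 0.07354800403118134), (0.030231544747948647, 0.030109724029898643), 89.90265655517578)
jar_center 0.64 [430.7 187.1] 934
jar_center med [ 0.6973 -0.1436  0.094 ] min [ 0.6722 -0.1798  0.0014] max [ 0.7358 -0.1215  0.1005]
  top [ 0.7036 -0.153   0.0966] 488 ((0.7039039731025696, -0.15301547944545746), (0.05235092714428902, 0.05127764865756035), 88.38139343261719)
flask_center 0.78 [196.4 207.3] 797
flask_center 0.16 [288.  289.4] 1073
flask_center med [0.6564 0.3504 0.0505] min [ 0.6296  0.3269 -0.0048] max [0.6985 0.4072 0.1144]
  top [0.661  0.365  0.1109] 88 ((0.6597533226013184, 0.36304181814193726), (0.030223816633224487, 0.029668407514691353), 15.70812702178955)
carton_center 0.75 [328.3 230.6] 490
carton_center med [0.6054 0.079  0.0779] min [ 0.5858  0.0502 -0.0048] max [0.6308 0.1042 0.0972]
  top [0.6243 0.0801 0.0944] 21 ((0.6241050958633423, 0.08045261353254318), (0.002426554448902607, 0.03897430747747421), 8.27525806427002)
door_push 0.57 [288.8 288.1] 1114
door_push med [0.4849 0.1518 0.0914] min [ 0.3651  0.097  -0.0047] max [0.619  0.2105 0.0983]
  top [0.4929 0.1566 0.093 ] 667 ((0.4950382113456726, 0.15744410455226898), (0.23988696932792664, 0.012054833583533764), 19.486597061157227)
door top [0.9436 0.3312 0.4929 0.1565] [0.3811 0.1137 0.0854] [0.6091 0.2003 0.0983]
```

```bash
cat > c.py <<'E'
from h import *
np.set_printoptions(precision=4,suppress=True)
I,D=get_image("top")
yy,xx=np.mgrid[:480,:640]
box=(xx>250)&(xx<400)&(yy>125)&(yy<228)
P=cloud("top",D,box);P=P[(P[:,2]>.089)&(P[:,2]<.101)&(P[:,0]>.6)]
r=cv2.minAreaRect(P[:,:2].astype(np.float32));print("roof",r);B=cv2.boxPoints(r);print(B)
# refine by image corners too
for px in ((261,149),(380,136),(388,215),(264,231)): print(px,atz("top",px,.096))
box=(xx>305)&(xx<350)&(yy>215)&(yy<250)
P=cloud("top",D,box);Q=P[(P[:,2]>.072)&(P[:,2]<.085)]
print("carton",cv2.minAreaRect(Q[:,:2].astype(np.float32)),Q.min(0),Q.max(0),len(Q))
print(cv2.boxPoints(cv2.minAreaRect(Q[:,:2].astype(np.float32))))
cv2.imwrite("pics/crop1.png",cv2.resize(I[120:350,240:420,::-1],None,fx=3.3,fy=2.6*1.0,interpolation=cv2.INTER_CUBIC)[:600])
E
python3 c.py
```

```text
roof ((0.7093603610992432, 0.08092141151428223), (0.17129556834697723, 0.2488410621881485), 6.094165325164795)
[[ 0.611   0.1955]
 [ 0.6374 -0.0519]
 [ 0.8077 -0.0337]
 [ 0.7813  0.2137]]
(261, 149) [0.7756 0.2108 0.096 ]
(380, 136) [ 0.802  -0.0372  0.096 ]
(388, 215) [ 0.6355 -0.0496  0.096 ]
(264, 231) [0.6045 0.2037 0.096 ]
carton ((0.6068585515022278, 0.0785401314496994), (0.03768576681613922, 0.04503437876701355), 6.594567775726318) [0.5867 0.0544 0.0721] [0.6267 0.102  0.0825] 393
[[0.5856 0.0987]
 [0.5907 0.054 ]
 [0.6282 0.0583]
 [0.623  0.1031]]
```

View pics/crop1.png

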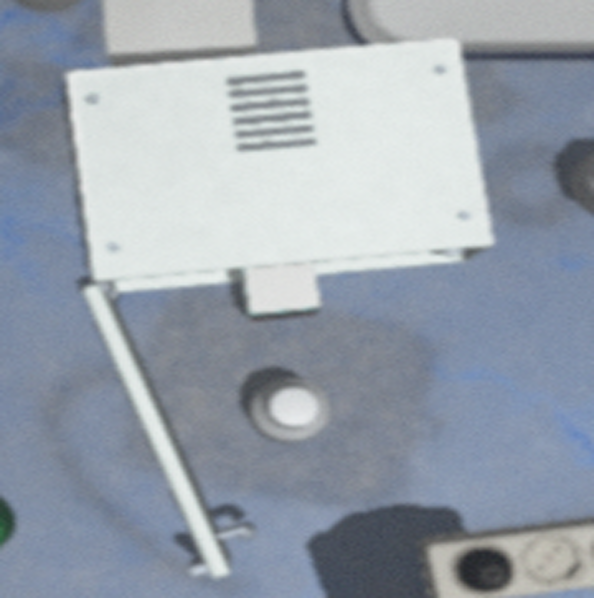

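Measurements in world coordinates:
- **Cabinet:** yaw about 0.106 rad, front centre at about (0.624, 0.072), hinge at about (0.611, 0.192).
- **Door:** angle about 1.34 rad.
- **Bottle:** at (0.511, 0.0735).
- **Carton end:** at (0.588, 0.076).

I'll move over the bottle and square the jaws to the cabinet.

>>> jog_arm(
  targets=[
    [0.0854, [0.024, 0.05, -0.004], -0.05],
    [0.0854, [0.024, 0.05, -0.004], -0.05],
    [0.0854, [0.024, 0.05, -0.004], -0.05],
    [0.0854, [0.024, 0.05, -0.004], -0.05],
    [0.0854, [0.024, 0.05, -0.004], -0.05],
    [0.0854, [0.024, 0.05, -0.004], -0.04],
    [0.0854, [0.024, 0.05, -0.004], 0],
    [0.0854, [0.024, 0.05, -0.004], 0],
    [0.0854, [0.024, 0.05, -0.004], 0],
    [0.0854, [0.024, 0.05, -0.004], 0],
  ],
  force=25,
)

```text
clock: 2.65
position: [0.4614, -0.0293, 0.2086]
ee_rot: [-0.037, 0.036, -0.706, 0.706]
contact_force: [0.2, -0.5, 0.2]
width: 0.0853
```

>>> jog_arm(
  targets=[
    [0.0854, [0.025, 0.05, -0.009], 0],
    [0.0854, [0.025, 0.053, -0.01], 0],
    [0.0854, [0, 0, 0], 0],
    [0.0854, [0, 0, 0], 0],
  ],
)

```text
clock: 3.15
position: [0.5102, 0.0718, 0.1892]
ee_rot: [-0.037, 0.037, -0.706, 0.706]
contact_force: [0.1, -0.7, 0.7]
width: 0.0852
```

```bash
cat > d.py <<'E'
from h import *
import sys
np.set_printoptions(precision=4,suppress=True)
t=sys.argv[1]
I,D=get_image("side");cv2.imwrite(f"pics/side{t}.png",I[:,:,::-1])
I2,D2=get_image("top");cv2.imwrite(f"pics/top{t}.png",I2[:,:,::-1])
yy,xx=np.mgrid[:480,:640]
s=manip.get_state();print(s["position"],s["width"],s["contact_force"],s["clock"])
v=np.hstack([cv2.resize(I[180:380,200:480,::-1],(400,286)),cv2.resize(I2[100:380,150:470,::-1],(400,350))[:286]]) if 0 else None
c1=cv2.resize(I[180:400,200:480,::-1],(400,314));c2=cv2.resize(I2[110:370,150:480,::-1],(400,314))
cv2.imwrite(f"pics/both{t}.png",np.hstack([c1,c2]))
E
python3 d.py 1
```

```text
[0.5102 0.0709 0.1895] 0.08517120115615216 [-0.0823 -0.1559 -0.5293] 3.25
```

View pics/both1.png

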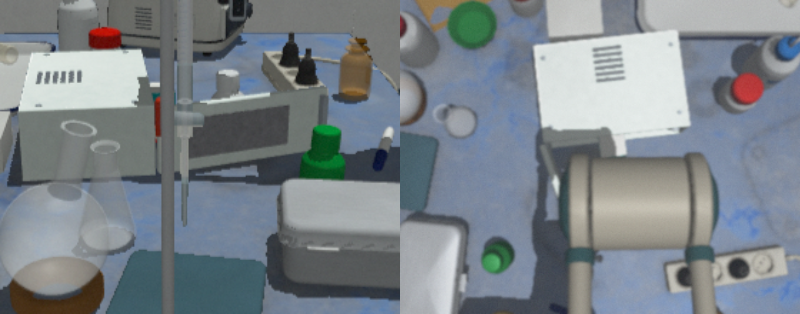

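View pics/side1.png

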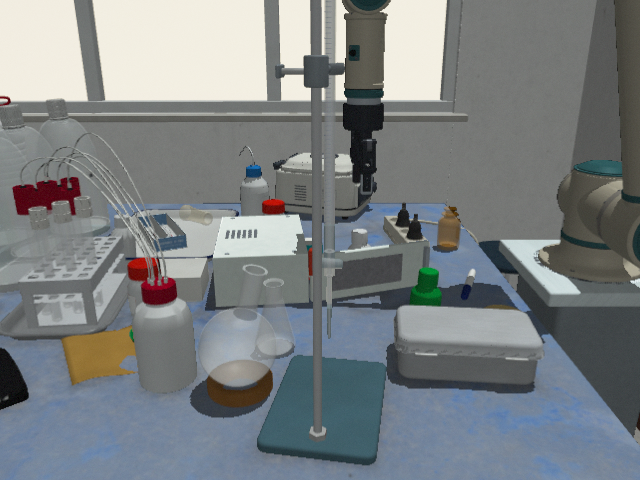

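The side view shows the gripper at (366,190), right above the bottle cap at (359,235). I'll descend, with nothing else in the way.

>>> jog_arm(
  targets=[
    [0.0854, [0.0, 0.002, -0.035], 0],
    [0.0854, [0, 0, -0.04], 0],
    [0.0854, [0, 0, -0.03], 0],
    [0.0854, [0, 0, -0.028], 0],
    [0.0854, [0, 0, 0], 0],
  ],
)

```text
clock: 3.88
position: [0.5088, 0.0725, 0.0551]
ee_rot: [-0.034, 0.037, -0.706, 0.706]
contact_force: [-0.2, 0.1, -0.1]
width: 0.085
```

>>> jog_arm(
  targets=[
    [0.04, [0, 0, 0], 0],
    [0.04, [0, 0, 0], 0],
    [0.04, [0, 0, 0], 0],
    [0.04, [0, 0, 0], 0],
    [0.04, [0, 0, 0], 0],
    [0.04, [0, 0, 0], 0],
  ],
  force=25,
)

```text
clock: 4.62
position: [0.5119, 0.0739, 0.0579]
ee_rot: [-0.038, 0.036, -0.706, 0.706]
contact_force: [-0.9, 0.1, 6.0]
width: 0.049
```

>>> jog_arm(
  targets=[
    [0.04, [0, 0, 0.015], 0],
    [0.04, [0, 0, 0.015], 0],
    [0.04, [0, -0.02, 0.005], 0],
    [0.04, [0, -0.04, 0], 0],
    [0.04, [0, -0.04, 0], 0],
    [0.04, [0, -0.04, 0], 0],
    [0.04, [0, -0.04, 0], 0],
    [0.04, [0, -0.025, 0], 0],
    [0.04, [0, 0, 0], 0],
  ],
)

```text
clock: 5.75
position: [0.5112, -0.1327, 0.0923]
ee_rot: [-0.036, 0.035, -0.706, 0.707]
contact_force: [0.3, 0.0, 0.5]
width: 0.049
```

```bash
python3 d.py 2
```

```text
[ 0.5106 -0.1306  0.0918] 0.04910364198794677 [ 0.2738 -0.4174 -0.5818] 5.85
```

View pics/both2.png

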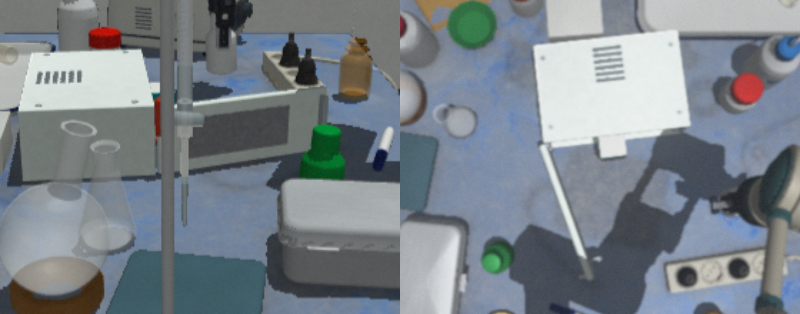

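The bottle is held upright, at crop pixel (222,50) in the side view. I'll lower it.

>>> jog_arm(
  targets=[
    [0.04, [0, 0, -0.012], 0],
    [0.04, [0, 0, -0.012], 0],
    [0.04, [0, 0, -0.006], 0],
    [0.04, [0, 0, -0.003], 0],
    [0.04, [0, 0, 0], 0],
  ],
)

```text
clock: 6.48
position: [0.5108, -0.1309, 0.0583]
ee_rot: [-0.037, 0.037, -0.706, 0.706]
contact_force: [0.5, 0.4, -0.4]
width: 0.0492
```

>>> jog_arm(
  targets=[
    [0.04, [0, 0, -0.001], 0],
    [0.04, [0, 0, -0.001], 0],
    [0.04, [0, 0, 0], 0],
  ],
)

```text
clock: 6.85
position: [0.5113, -0.131, 0.0579]
ee_rot: [-0.037, 0.036, -0.706, 0.706]
contact_force: [-2.1, 2.1, 10.3]
width: 0.0492
```

Contact with the worktop reads about 10 N, so I'll release and rise.

>>> jog_arm(
  targets=[
    [0.0854, [0, 0, 0], 0],
    [0.0854, [0, 0, 0], 0],
    [0.0854, [0, 0, 0], 0],
    [0.0854, [0, 0, 0], 0],
    [0.0854, [0, 0, 0.02], 0],
    [0.0854, [0, 0, 0.03], 0],
    [0.0854, [0, 0, 0.04], 0],
    [0.0854, [0, 0, 0.05], 0],
    [0.0854, [0, 0.03, 0.0], 0],
    [0.04, [0, 0.05, 0], 0],
  ],
)

```text
clock: 8.1
position: [0.5114, -0.0514, 0.1971]
ee_rot: [-0.036, 0.035, -0.706, 0.707]
contact_force: [1.5, 0.2, -0.2]
width: 0.0698
```

```bash
python3 d.py 3
```

```text
[ 0.5097 -0.0472  0.1964] 0.05529774702428354 [-0.6809 -0.9018  0.3038] 8.2
```

View pics/both3.png

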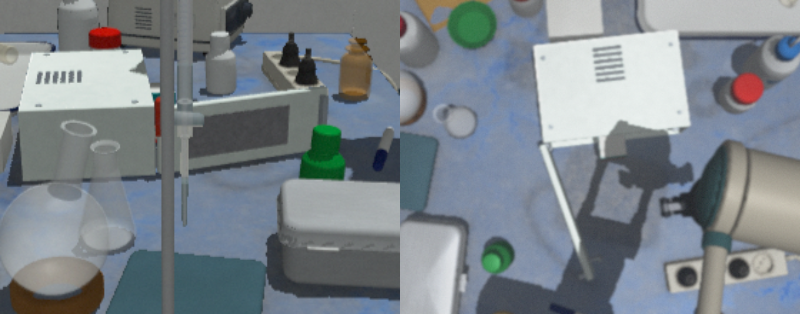

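The bottle stands upright at crop pixel (220,65) in the side view, out of the swing. Next I'll close the fingers and go in front of the carton end.

>>> jog_arm(
  targets=[
    [0.0, [0.01, 0.04, -0.01], 0],
    [0.0, [0.01, 0.04, -0.02], 0],
    [0.0, [0.01, 0.04, -0.03], 0],
    [0.0, [0.005, 0.0, -0.04], 0],
    [0.0, [0.0, 0.0, -0.03], 0],
    [0.0, [0, 0, -0.011], 0],
    [0.0, [0, 0, 0], 0],
    [0.0, [0, 0, 0], 0],
  ],
)

```text
clock: 9.2
position: [0.5467, 0.0687, 0.0565]
ee_rot: [-0.037, 0.036, -0.706, 0.706]
contact_force: [-0.1, 0.0, 0.9]
width: 0.0001
```

>>> jog_arm(
  targets=[
    [0.0, [0.01, 0.004, 0.0], 0],
    [0.0, [0.01, 0.001, 0], 0],
    [0.0, [0.008, 0.001, 0], 0],
    [0.0, [0.008, 0.001, 0], 0],
    [0.0, [0.008, 0.001, 0], 0],
    [0.0, [0.008, 0.001, 0], 0],
    [0.0, [0, 0, 0], 0],
  ],
)

```text
clock: 10.07
position: [0.5986, 0.078, 0.0553]
ee_rot: [-0.037, 0.036, -0.706, 0.706]
contact_force: [-0.1, -0.9, 0.0]
width: 0.0001
```

```bash
python3 d.py 4
```

```text
[0.5976 0.078  0.0552] 0.000173877974609508 [-0.1466  0.5632  0.6805] 10.175
```

View pics/both4.png

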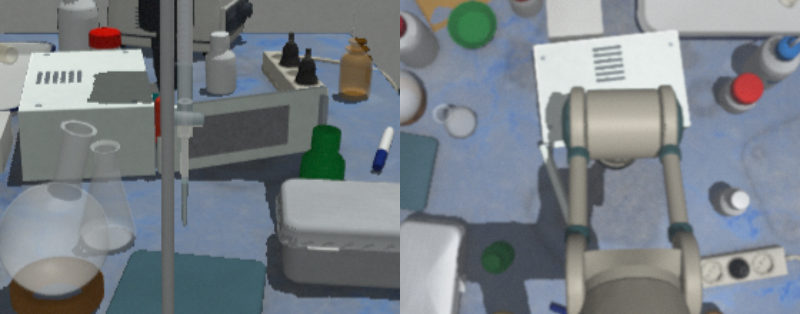

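>>> jog_arm(
  targets=[
    [0.0, [0.006, 0.0, 0.0], 0],
    [0.0, [0.005, 0.001, 0], 0],
    [0.0, [0.004, 0, 0], 0],
    [0.0, [0, 0, 0], 0],
    [0.0, [0, 0, 0], 0],
    [0.0, [-0.03, -0.003, 0], 0],
    [0.0, [-0.04, -0.004, 0], 0],
    [0.0, [-0.04, -0.03, 0.05], 0],
    [0.0, [-0.02, -0.05, 0.05], 0],
    [0.0, [0, -0.05, 0.04], 0],
  ],
)

```text
clock: 11.42
position: [0.4903, -0.0466, 0.1832]
ee_rot: [-0.039, 0.036, -0.706, 0.706]
contact_force: [1.4, -1.1, -0.1]
width: -0.0001
```

```bash
python3 d.py 5; cat > e.py <<'E'
from h import *
np.set_printoptions(precision=4,suppress=True)
I,D=get_image("top")
yy,xx=np.mgrid[:480,:640]
box=(xx>300)&(xx<355)&(yy>205)&(yy<255)
P=cloud("top",D,box)
q=(P[:,:2]-np.array([.6242,.0718]))@np.array([[.9944,-.106],[.106,.9944]])
for lo,hi in ((.02,.055),(.055,.072),(.072,.086),(.088,.1)):
    s=(P[:,2]>lo)&(P[:,2]<hi);print(lo,hi,s.sum(), (q[s].min(0),q[s].max(0)) if s.any() else "")
cv2.imwrite("pics/z5.png",cv2.resize(I[190:260,240:420,::-1],None,fx=4,fy=4,interpolation=cv2.INTER_CUBIC))
E
python3 e.py
```

```text
[ 0.495  -0.0509  0.1864] -9.474796901167538e-05 [0.9771 0.4254 0.2048] 11.525
0.02 0.055 37 (array([-0.0014, -0.0134]), array([-0.0005,  0.0305]))
0.055 0.072 21 (array([-0.0014, -0.0125]), array([-0.0006,  0.0304]))
0.072 0.086 36 (array([-0.0011, -0.0137]), array([0.0018, 0.0304]))
0.088 0.1 841 (array([ 0.0001, -0.0549]), array([0.0373, 0.057 ]))
```

View pics/both5.png

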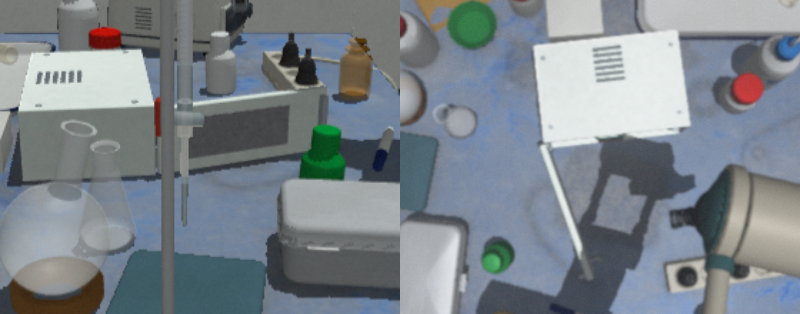

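View pics/z5.png

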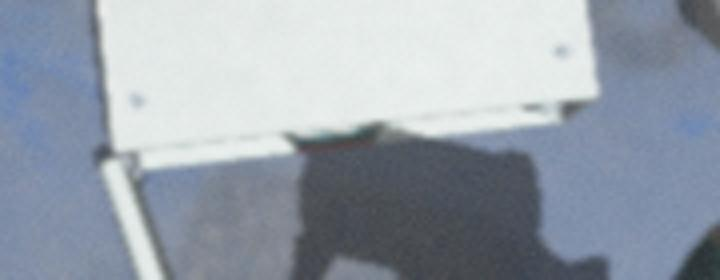

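The carton is now about 1 mm proud, which is close to the measuring error. I'll give it a few more mm for margin.

>>> jog_arm(
  targets=[
    [0.0, [0.02, 0.04, -0.01], 0],
    [0.0, [0.02, 0.04, -0.03], 0],
    [0.0, [0.02, 0.04, -0.03], 0],
    [0.0, [0.01, 0.004, -0.03], 0],
    [0.0, [0.0, 0.0, -0.03], 0],
    [0.0, [0, 0, 0], 0],
    [0.0, [0, 0, 0], 0],
  ],
)

```text
clock: 12.45
position: [0.5607, 0.0787, 0.0514]
ee_rot: [0.037, -0.037, 0.706, -0.706]
contact_force: [0.2, 0.1, -0.2]
width: 0.0001
```

>>> jog_arm(
  targets=[
    [0.0, [0.015, 0.0, 0.004], 0],
    [0.0, [0.015, 0.0, 0], 0],
    [0.0, [0.012, 0.001, 0], 0],
    [0.0, [0.007, 0.001, 0], 0],
    [0.0, [0.005, 0, 0], 0],
    [0.0, [0.004, 0, 0], 0],
    [0.0, [0, 0, 0], 0],
    [0.0, [0, 0, 0], 0],
  ],
)

```text
clock: 13.45
position: [0.6113, 0.0802, 0.0542]
ee_rot: [0.032, -0.042, 0.706, -0.706]
contact_force: [-12.2, -0.9, 6.6]
width: 0.0001
```

>>> jog_arm(
  targets=[
    [0.0, [-0.03, -0.003, 0], 0],
    [0.0, [-0.04, -0.004, 0], 0],
    [0.0, [-0.03, -0.03, 0.05], 0],
    [0.0, [-0.02, -0.05, 0.05], 0],
    [0.0, [0, -0.05, 0.04], 0],
    [0.0, [0, 0, 0.0], 0],
  ],
)

```text
clock: 14.2
position: [0.5049, -0.05, 0.1878]
ee_rot: [-0.038, 0.032, -0.705, 0.707]
contact_force: [0.2, 1.0, -0.3]
width: 0.0003
```

```bash
python3 e.py; python3 d.py 6; python3 - <<'E'
from h import *
for c in("top","side"):
    get_image(c);print(c,[(round(r["score"],2),np.round(r["position"],1)) for r in spot_point("carton_end",c)])
E
```

```text
0.02 0.055 37 (array([-0.001 , -0.0138]), array([0.0001, 0.0304]))
0.055 0.072 17 (array([-0.0008, -0.0119]), array([-0.0002,  0.0304]))
0.072 0.086 33 (array([-0.0008, -0.0138]), array([0.002 , 0.0304]))
0.088 0.1 839 (array([ 0.    , -0.0551]), array([0.0374, 0.0569]))
[ 0.5019 -0.0462  0.1835] -7.66195709392851e-05 [ 0.1552 -0.0026 -0.9454] 14.35
top [(0.41, array([324.7, 225.5]))]
side []
```

View pics/both6.png

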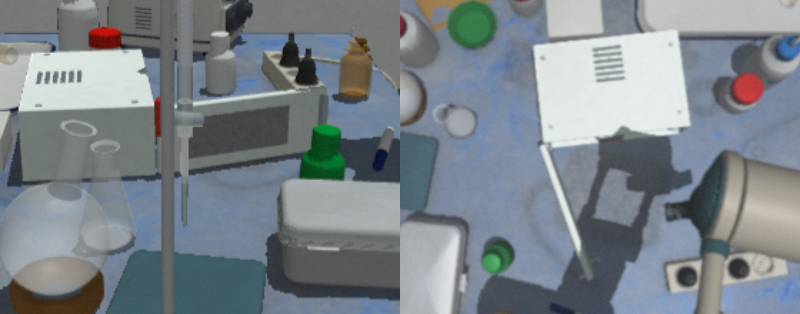

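View pics/z5.png

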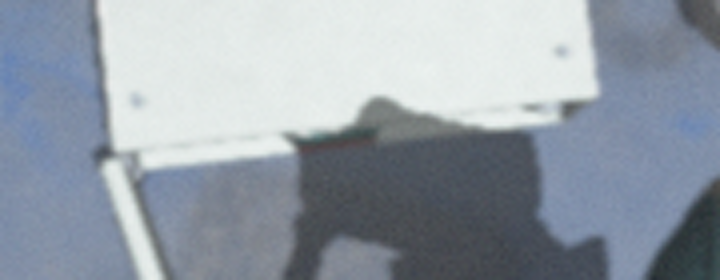

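The carton end is about 1 mm from flush with the front edge (crop pixel (340,135)). Next I'll compute the door-closing arc and check the green look-alike's position.

```bash
python3 - <<'E'
from h import *
np.set_printoptions(precision=4,suppress=True)
print("green",atz("top",(231,320),.09))
c=np.array([.9944,.106]);s=np.array([-.106,.9944]);H=np.array([.6242,.0718])+.121*s
prev=None
for a in list(np.arange(1.34,0,-.12))+[0.1,.05,.0]:
    for d in (.027,):
        r=.19
        o=r*np.array([-np.sin(a),-np.cos(a)])+d*np.array([-np.cos(a),np.sin(a)])
        w=H+o[0]*c+o[1]*s
        print(round(a,2),w,w-prev if prev is not None else "");prev=w
E
```

```text
green [0.4256 0.2705 0.09  ]
1.34 [0.4231 0.1548] 
1.22 [0.429  0.1325] [ 0.0058 -0.0223]
1.1 [0.4374 0.1111] [ 0.0084 -0.0214]
0.98 [0.4483 0.0909] [ 0.011  -0.0202]
0.86 [0.4616 0.0721] [ 0.0133 -0.0188]
0.74 [0.4771 0.055 ] [ 0.0154 -0.0171]
0.62 [0.4945 0.0399] [ 0.0174 -0.0151]
0.5 [0.5135 0.027 ] [ 0.0191 -0.0129]
0.38 [0.534  0.0165] [ 0.0205 -0.0105]
0.26 [0.5556 0.0085] [ 0.0216 -0.008 ]
0.14 [0.578  0.0031] [ 0.0224 -0.0054]
0.02 [0.6008 0.0005] [ 0.0229 -0.0026]
0.1 [0.5856 0.002 ] [-0.0153  0.0015]
0.05 [0.5951 0.0009] [ 0.0095 -0.0011]
0.0 [0.6047 0.0003] [ 0.0096 -0.0006]
```

>>> jog_arm(
  targets=[
    [0.0, [-0.01, 0.045, 0], 0],
    [0.0, [-0.015, 0.045, 0], 0],
    [0.0, [-0.015, 0.045, 0], 0],
    [0.0, [-0.015, 0.045, 0], 0],
    [0.0, [-0.015, 0.045, 0], 0],
    [0.0, [-0.015, 0.0, 0], 0],
    [0.0, [0, 0, 0.0], 0],
  ],
)

```text
clock: 15.42
position: [0.416, 0.1783, 0.1837]
ee_rot: [-0.037, 0.038, -0.706, 0.706]
contact_force: [-0.3, 0.0, 0.1]
width: -0.0001
```

>>> jog_arm(
  targets=[
    [0.0, [0, 0, -0.03], 0],
    [0.0, [0, 0, -0.035], 0],
    [0.0, [0, 0, -0.035], 0],
    [0.0, [0, 0, -0.028], 0],
    [0.0, [0, 0, 0.0], 0],
  ],
)

```text
clock: 16.05
position: [0.4167, 0.1768, 0.0546]
ee_rot: [-0.034, 0.038, -0.706, 0.707]
contact_force: [-0.8, 0.9, -0.1]
width: 0.0002
```

```bash
python3 d.py 7
```

```text
[0.4186 0.1776 0.0567] 0.0001019605055471831 [ 0.4287  0.5157 -0.204 ] 16.15
```

View pics/both7.png

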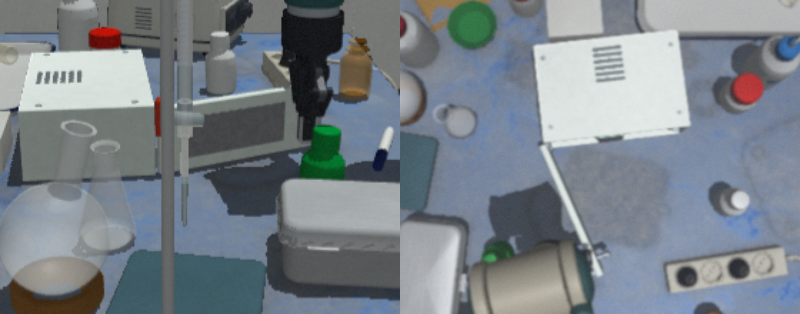

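The fingers are outside the door, clear of the green bottle. I'll sweep the door along the arc.

>>> jog_arm(
  targets=[
    [0.0, [0.005, -0.018, 0], 0],
    [0.0, [0.003, -0.015, 0], 0],
    [0.0, [0.003, -0.012, 0], 0],
    [0.0, [0.008, -0.021, 0], 0],
    [0.0, [0.011, -0.02, 0], 0],
    [0.0, [0.013, -0.019, 0], 0],
    [0.0, [0.015, -0.017, 0], 0],
    [0.0, [0, 0, 0], 0],
  ],
)

```text
clock: 17.15
position: [0.4775, 0.055, 0.0566]
ee_rot: [-0.037, 0.035, -0.706, 0.706]
contact_force: [-0.3, -0.1, -0.1]
width: -0.0
```

```bash
python3 d.py 8
```

```text
[0.4753 0.0562 0.0562] -5.284216483423035e-05 [-0.2221  0.1635 -0.1353] 17.25
```

View pics/both8.png

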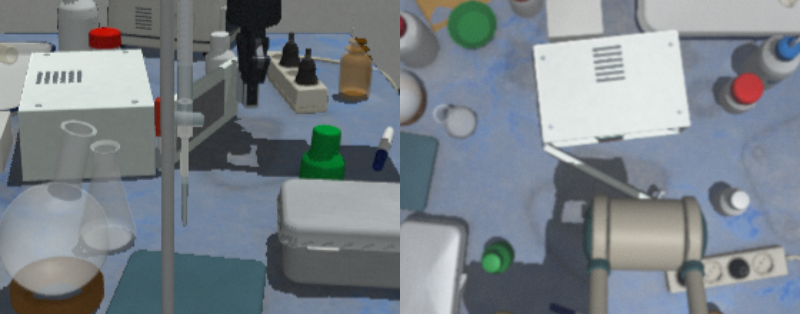

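The door is at about 0.7 rad (free edge at crop pixel (655,195)) and following the tool. I'll continue.

>>> jog_arm(
  targets=[
    [0.0, [0.017, -0.015, 0], 0],
    [0.0, [0.019, -0.013, 0], 0],
    [0.0, [0.02, -0.011, 0], 0],
    [0.0, [0.02, -0.008, 0], 0],
    [0.0, [0.015, -0.004, 0], 0],
    [0.0, [0.01, -0.002, 0], 0],
    [0.0, [0, 0, 0], 0],
  ],
)

```text
clock: 18.12
position: [0.5773, 0.0032, 0.0562]
ee_rot: [-0.037, 0.037, -0.706, 0.706]
contact_force: [-0.3, 0.3, -0.0]
width: -0.0001
```

>>> jog_arm(
  targets=[
    [0.0, [0.008, -0.001, 0], 0],
    [0.0, [0.006, -0.001, 0], 0],
    [0.0, [0.005, 0, 0], 0],
    [0.0, [0.004, 0, 0], 0],
    [0.0, [0, 0, 0], 0],
  ],
)

```text
clock: 18.75
position: [0.5993, 0.0012, 0.056]
ee_rot: [0.036, -0.037, 0.706, -0.706]
contact_force: [-0.5, -0.7, -0.8]
width: 0.0
```

>>> jog_arm(
  targets=[
    [0.0, [0.004, 0, 0], 0],
    [0.0, [0.003, 0, 0], 0],
    [0.0, [0.003, 0, 0], 0],
    [0.0, [0, 0, 0], 0],
  ],
)

```text
clock: 19.25
position: [0.6062, 0.0016, 0.0557]
ee_rot: [0.034, -0.04, 0.706, -0.706]
contact_force: [-7.7, -0.7, 3.2]
width: -0.0
```

```bash
python3 d.py 9
```

```text
[0.6062 0.0015 0.0557] 4.651358779105069e-05 [-7.7413 -0.3066  2.0673] 19.35
```

View pics/both9.png

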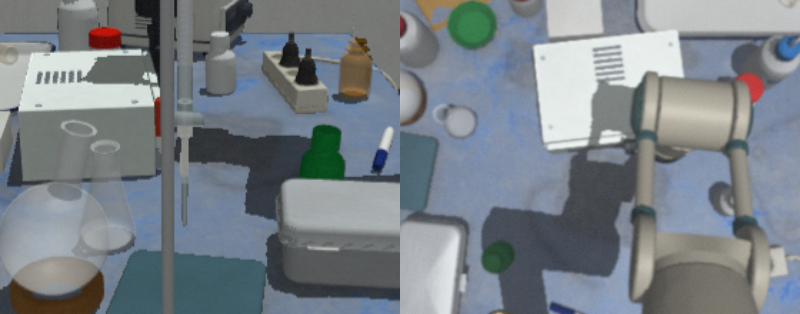

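>>> jog_arm(
  targets=[
    [0.0, [0.003, 0, 0], 0],
    [0.0, [0.003, 0, 0], 0],
    [0.0, [0, 0, 0], 0],
  ],
)

```text
clock: 19.73
position: [0.6059, 0.0017, 0.0546]
ee_rot: [0.03, -0.045, 0.707, -0.706]
contact_force: [-17.5, -1.4, 6.6]
width: -0.0003
```

>>> jog_arm(
  targets=[
    [0.0, [-0.02, 0, 0], 0],
    [0.0, [-0.04, -0.005, 0], 0],
    [0.0, [-0.04, 0, 0.03], 0],
    [0.0, [-0.04, 0, 0.04], 0],
    [0.0, [-0.04, 0, 0.04], 0],
    [0.0, [-0.04, 0.0, 0.04], 0],
    [0.0, [-0.04, 0.0, 0.0], 0],
    [0.0, [-0.04, 0.0, 0.0], 0],
    [0.0, [0, 0, 0], 0],
  ],
)

```text
clock: 20.85
position: [0.3136, -0.0035, 0.2066]
ee_rot: [-0.037, 0.036, -0.706, 0.706]
contact_force: [1.4, -0.7, 0.1]
width: 0.0
```

```bash
python3 d.py 10; cat > f.py <<'E'
from h import *
np.set_printoptions(precision=4,suppress=True)
I,D=get_image("top")
yy,xx=np.mgrid[:480,:640]
box=(xx>255)&(xx<400)&(yy>195)&(yy<250)
P=cloud("top",D,box);P=P[(P[:,2]>.075)&(P[:,2]<.1)]
q=(P[:,:2]-np.array([.6242,.0718]))@np.array([[.9944,-.106],[.106,.9944]])
for y0 in np.arange(-.13,.13,.02):
    s=(abs(q[:,1]-y0)<.01); print(round(y0,2),np.sort(q[s,0])[:4])
cv2.imwrite("pics/zf.png",cv2.resize(I[190:260,240:420,::-1],None,fx=4,fy=4,interpolation=cv2.INTER_CUBIC))
m=[r for r in silhouettes("bottle_center","top")]
for r in m[:3]:
    B=cloud("top",D,r["mask"]);t=B[B[:,2]>.09];print(r["score"],r["position"],t.mean(0) if len(t) else None, B.max(0))
E
python3 f.py
```

```text
[ 0.3169 -0.004   0.207 ] 3.780498604657785e-05 [-0.4722  0.5092  0.3412] 20.95
-0.13 [0.0007 0.001  0.0024 0.0026]
-0.11 [-0.024  -0.0238 -0.0237 -0.0222]
-0.09 [-0.0128 -0.0127 -0.0126 -0.0125]
-0.07 [-0.0134 -0.0131 -0.0128 -0.0128]
-0.05 [-0.0138 -0.0134 -0.0128 -0.0128]
-0.03 [-0.0135 -0.0132 -0.013  -0.0128]
-0.01 [-0.0135 -0.0132 -0.0129 -0.0128]
0.01 [-0.0142 -0.014  -0.0135 -0.0135]
0.03 [-0.0138 -0.0136 -0.013  -0.0128]
0.05 [-0.013  -0.0129 -0.0129 -0.0128]
0.07 [-0.0139 -0.0136 -0.0132 -0.013 ]
0.09 [-0.0134 -0.0132 -0.0131 -0.0128]
0.11 [-0.0128 -0.0128 -0.0127 -0.0127]
0.97 [230.2, 322.7] [0.4123 0.2802 0.0976] [0.4411 0.3101 0.102 ]
0.71 [421.3, 276.3] [ 0.5114 -0.131   0.0974] [ 0.5349 -0.1046  0.1027]
```

View pics/both10.png

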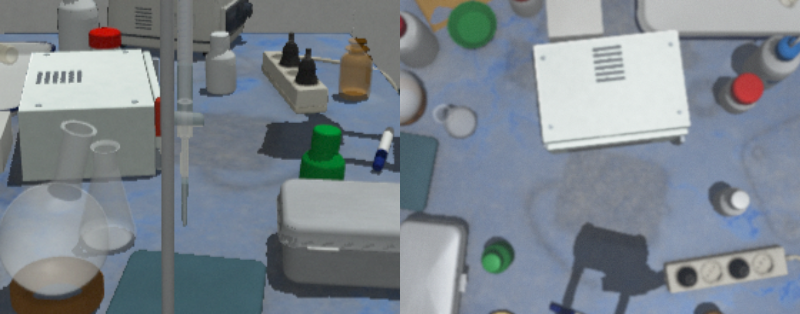

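View pics/zf.png

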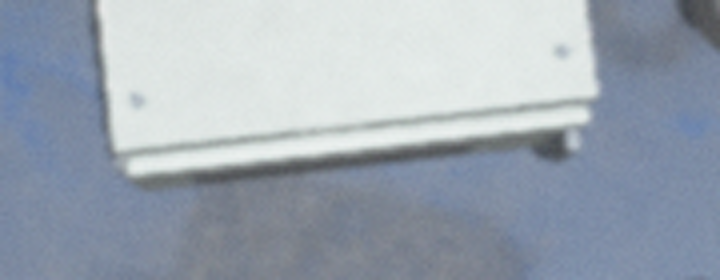

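The door face lies 13 mm in front of the cabinet edges along its whole length, so it is shut. The bottle stands at (0.511, -0.131), and the arm is clear of everything. I'll hand the job in.

```bash
python3 -c "
from rig import sign_off;print(sign_off())"
```

```text
the job is handed in; nothing more can be done
None
```

I moved the white bottle clear of the door, pushed the carton in, shut the door, and handed the job in after about 20 s of the 64 s allowed. `sign_off` gives no verdict, so what follows is from my own checks.

- **Bottle:** It stands upright at about (0.511, -0.131). That is about 0.34 m from the hinge line, against the 0.265 m required.
- **Carton:** Its end was about 1 mm proud before the door closed, within the 4 mm limit but close to the 2 mm calibration error. A second push, meant to take it a few mm deeper, stopped at 12 N. The gripper probably met the cabinet's front edge, so the carton moved little further. I could not see it once the door was shut.
- **Door:** After closing, its face measured 13 mm in front of the cabinet edges along its whole length, which matches fully shut. The last push reached 17.5 N with no further travel. I saw no separate sign of the catch clicking.
- **Bystanders:** The jar, the flask and the green look-alike looked unmoved in the pictures; I did not measure them again. The gripper was backed off with nothing touching it.

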